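# Reset the tripped battery charger

## Robot

A 7-joint arm with a two-finger parallel gripper is mounted at the origin on the work surface. World frame = base frame: x ahead of the robot, y to its left, z up, the work surface at z = 0. Lengths are in m, angles in rad, forces in N, time in s.
With the tool pointing down it reaches from about 0.425 to 0.925 m from the base axis. Payload 6.8 kg.
Tool frame: the origin (TCP) lies midway between the tips of the shut fingers; the grasp point (between the pads) lies 19 mm behind it; z points along the fingers, y is the line along which they close (so a half turn about z gives the same grasp; the last joint's range is limited). The gripper opens to 85 mm and grips with 20 to 120 N. Pads are 22 mm wide; open, the fingers measure 114 mm over their backs; the gripper's body (76 mm by 85 mm) begins 54 mm behind the grasp point. The pads swing forward as they close: fully open they stand 13 mm farther back than shut.
Start: joints at [-1.305, 0.477, 0.022, 1.555, -0.011, 1.109, -0.083], TCP at [0.246, 0.628, 0.231] pointing down, gripper open.
Joint ranges: [-2.96, 2.96], [-0.34, 2.1], [-1.41, 1.46], [0.24, 2.44], [-1.37, 4.51], [0.17, 1.92], [-2.96, 2.96]. Speed limits (rad/s): [2.39, 2.39, 3.14, 3.14, 3.14, 3.14, 3.14].

## Interface

Orientations are given as a unit quaternion [w, x, y, z].
In Python, from station import * gives the robot as it stands. The module is installed in compiled form; this text tells all that it offers.
- The arm moves only by the shell command python3 -m jog 'ROWS' [OPENING] [FORCE]. ROWS is JSON, a list of rows, each an object of numbers: "x", "y", "z": the shift along the tool's x, y, z in m; "ax", "ay", "az": the turn, a rotation vector about the tool's x, y, z in rad. In form: [{"x": .., "y": .., "z": .., "ax": .., "ay": .., "az": ..}, ...]. A call has 1 to 12 rows; each row is the pose to reach, as a shift and turn from the pose commanded when the call began, along the tool's axes at that moment; what a row does not reach only later rows make up. A row lasts 1/10 s, in which the tool goes at most 50 mm and 8.59 degrees, less where a joint would pass 70% of its speed; a pose out of reach is approached as far as the arm can. A call with a gripper value outside its range is refused whole. OPENING is the opening, from 0 (shut) to 1 (fully open), set as the call begins (- or left out, the last holds). The fingers move at their own pace and stop on an object; FORCE is the grip in N (left out, the last holds). Time passes only in rows, so rows that repeat a pose let the fingers close. It gives the time, the measured TCP pose, the force, the opening and the grip force at its end, in the units of the state.
- get_obs(): the state, without advancing time (a new reading comes with each control period).
- read_camera(name): name is "scene" or "side" or "wrist"; returns the picture (384x512x3 uint8, red, green, blue); there is no depth.
- camera_params(name): a dict with "K" (3x3 intrinsics, pixels), "origin" and "attitude" of the camera in the world. Camera axes: x right, y up, looking along -z (the intrinsics and any distortion apply to the point x, -y, -z); pixel columns grow to the right and rows downward; lengths in m; the calibration is good to about 2 mm. A picture is of the moment at which its call begins: read the wrist's pose just before it. camera_params takes no time and is no camera call; for the wrist camera it gives the pose at the moment of the call.
- hand_in(): hands the job in; it is judged then, once.
The state is a dict: "t": time; "q": joint angles; "joint_vel": joint speeds; "joint_torque": joint torques, N m; "eef_pos": TCP position; "tool_rot": TCP orientation; "contact_force": force on the tool from outside, world axes, zero at the start; "torque": the same for the moment, N m; "gripper_width": opening from 0.0 (shut) to 1.0 (fully open); "grasp_force": force on a finger pad.
Only numpy, scipy, OpenCV 4.12 (cv2) and the standard library are available. Lean on these libraries where they do the work, as an engineer would, in place of code of your own. Each camera call takes 0.05 s, during which the arm holds its last target. There are 200 camera calls.

## Task

The battery charger on the bench has tripped. Push the sliding guard fully open to uncover its sunken well, reach a fingertip into that well and press the reset button right down, keeping it down for a second, then let it up and push the guard fully shut again. Do not lift, tip or shove the charger, do not press the test button in the other well, leave everything else where it lies, and finish clear of everything.

Things in the scene. Friction and masses are not known exactly. Their poses are not given: they have to be found in the camera images.
- charger: bench battery charger, a loose grey steel box of about 3.5 kg on rubber feet: 180 mm along its x, 280 mm along its y, flat deck 95 mm above the bench. Origin under its centre, z up, meter face to its -x. In the deck are two equal wells, 48 mm (x) by 36 mm (y), 26 mm deep: the reset well at y = -65 mm, covered by the guard at the start, and the open test well at y = +75 mm, both at x = 0
- guard (a joint): how far the sliding guard of the reset well is open, m: 0 shut over the well, 0.05 fully open at its stop (well fully uncovered from 0.040). It slides along the charger's own +y to open, stays where left, and takes about 2 N. At the start it is shut or up to 10 mm open
- guard_lug (a point): middle of the top edge of the guard's lug. The guard is a metal plate, 60 mm (charger x) by 44 mm (charger y), its face 5 mm above the deck; across its middle stands a lug, 40 mm along charger x, 8 mm thick along charger y, 20 mm above the plate (25 mm above the deck). Low rails, 7 mm high, run beside it 34.5 mm either side of its middle
- reset_well (a point): centre of the mouth of the reset well, level with the deck; fixed on the charger, axes as the charger's
- reset_top (a point): centre of the top of the reset button, a black round cap of 20 mm diameter in the middle of its well, 9 mm above the well floor and sunk 17 mm below the deck; it moves straight down
- reset (a joint): how far the reset button is pressed, m: 0 up, 0.005 fully down (its cap is then 4 mm above the well floor). Springs back; starts to move at about 1.5 N and takes about 5 N to reach its stop
- test_top (a point): centre of the top of the test button, the same as the reset button but in the other, uncovered well; not to be pressed
- test (a joint): how far the test button is pressed, m: 0 up, 0.005 fully down
- nut: loose hexagonal steel nut, 24 mm over its corners and 20 mm high, lying on the charger's deck at about x = +62 mm, y = +20 mm from the charger's centre, in the charger's axes; origin under its centre
- alternator: loose car alternator lying on the bench beside the charger, 160 x 110 x 115 mm high; origin under its centre
- spray: loose spray can, 64 mm across and 170 mm high; origin under its centre
- jar: loose glass jar, 72 mm across and 90 mm high; origin under its centre
- socket: loose steel socket standing upright, 28 mm across and 60 mm high; origin under its centre
- wrench: loose wrench, about 180 mm long, lying flat on the far part of the bench; origin under its middle
- screwdriver: loose screwdriver lying flat on the robot's left part of the bench; origin under its middle

How it is judged:
On the way, in this order (a step that is already met when the one before it is completed fails the run):
1. the guard is pushed open, clear of the reset well (at least 42 of its 50 mm) (value of joint guard above 0.042 m), for 0.1 s.
2. the reset button is pressed down at least 4 of its 5 mm and kept there for 0.8 s (value of joint reset above 0.004 m), for 0.8 s.
3. the reset button is let up while the guard is still open (value of joint reset below 0.0015 m and value of joint guard above 0.03 m), for 0.05 s.
At the end, for the whole second after the job is handed in: The guard is shut over the reset well to within 6 mm, both buttons are up, and the charger stands level and still on the bench within 30 mm of where it began; the nut is within 30 mm and every other loose thing within 25 mm of where it began (value of joint guard below 0.006 m and value of joint each of reset, test below 0.0015 m and angle between charger's own z axis and vertical below 0.05 rad and distance of charger from where it was at the start of the episode below 0.03 m and linear speed of charger below 0.01 m/s and not (distance of nut from where it was at the start of the episode above 0.03 m) and not (distance of alternator from where it was at the start of the episode above 0.025 m) and not (distance of spray from where it was at the start of the episode above 0.025 m) and not (distance of jar from where it was at the start of the episode above 0.025 m) and not (distance of socket from where it was at the start of the episode above 0.025 m) and not (distance of wrench from where it was at the start of the episode above 0.025 m) and not (distance of screwdriver from where it was at the start of the episode above 0.025 m)); the robot touches nothing.
It fails at once if the charger is lifted or tipped (4.5 degrees, or 8 mm up) (height (world z) of charger above 0.008 m or angle between charger's own z axis and vertical above 0.08 rad).
It fails at once if the charger is shoved more than 30 mm (distance of charger from where it was at the start of the episode above 0.03 m).
It fails at once if the test button is pressed (2 mm) (value of joint test above 0.002 m).
It fails at once if the nut on the charger is moved more than 30 mm or another loose thing more than 25 mm (distance of nut from where it was at the start of the episode above 0.03 m or distance of any of alternator, spray, jar, socket, wrench, screwdriver from where it was at the start of the episode above 0.025 m).
It fails at once if the nut is lifted off the deck (z of nut in the frame of charger above 0.105 m).
It also fails if it takes over 51 s, if anything falls off the work surface, if the arm or the gripper's body presses on something with over 40 N, if the wrist force passes 120 N, or if a joint passes its speed limit or range.

## Working session

There is one attempt and no reset: what is moved stays moved. The work goes in short steps, Python scripts to look and compute and a shell command to move; the robot and the scene stay as the last step left them, time stands still between calls to the robot, and variables do not carry over. Pictures are saved under pics/ and viewed, at most 10 in all, crops included, and the job is handed in when it is done.

```bash
mkdir -p pics; python3 - <<'E'
from station import *
import cv2,numpy as np
o=get_obs();print(o)
for n in("scene","side"):
    im=read_camera(n);cv2.imwrite(f"pics/{n}0.png",im[:,:,::-1]);p=camera_params(n);print(n,p)
a=[cv2.imread(f"pics/{n}0.png") for n in("scene","side")]
for n,i in zip(("scene","side"),a): cv2.imwrite(f"pics/{n}0b.png",cv2.resize(i,(800,600),interpolation=cv2.INTER_CUBIC))
E
```

```text
{'t': 0.0, 'q': array([-1.30509391,  0.47782331,  0.02233059,  1.55644549, -0.01150032,
        1.10927822, -0.08309381]), 'joint_vel': array([ 1.01059664e-03,  1.62855415e-03,  6.12625086e-04, -6.29861922e-04,
       -1.51741739e-03, -3.09732959e-05, -2.49786413e-03]), 'joint_torque': array([-1.18390803e-03, -5.96438134e+01,  1.60713807e+00, -2.81204385e+01,
        1.23427444e-02,  9.01942461e-03, -3.35915547e-05]), 'eef_pos': array([0.24627614, 0.62784128, 0.23031248]), 'tool_rot': array([-1.04408778e-04,  1.85797285e-01,  9.82587673e-01, -9.07174100e-04]), 'contact_force': array([ 1.49274319,  0.05926997, -0.02041067]), 'torque': array([-0.012933  , -0.03882524, -0.05537958]), 'grasp_force': 0.0, 'gripper_width': 0.9985191571329644}
scene {'K': array([[375.78038912,   0.        , 250.83663762],
       [  0.        , 375.78038912, 189.02884569],
       [  0.        ,   0.        ,   1.        ]]), 'origin': array([1.25204771, 0.74778264, 0.94020904]), 'attitude': array([0.31419053, 0.15611211, 0.39114431, 0.85083456])}
side {'K': array([[356.02608742,   0.        , 255.93224032],
       [  0.        , 356.02608742, 195.51943446],
       [  0.        ,   0.        ,   1.        ]]), 'origin': array([0.460086  , 0.73387717, 0.88497034]), 'attitude': array([-0.08119118, -0.03205836,  0.37970408,  0.92098049])}
```

View pics/scene0b.png

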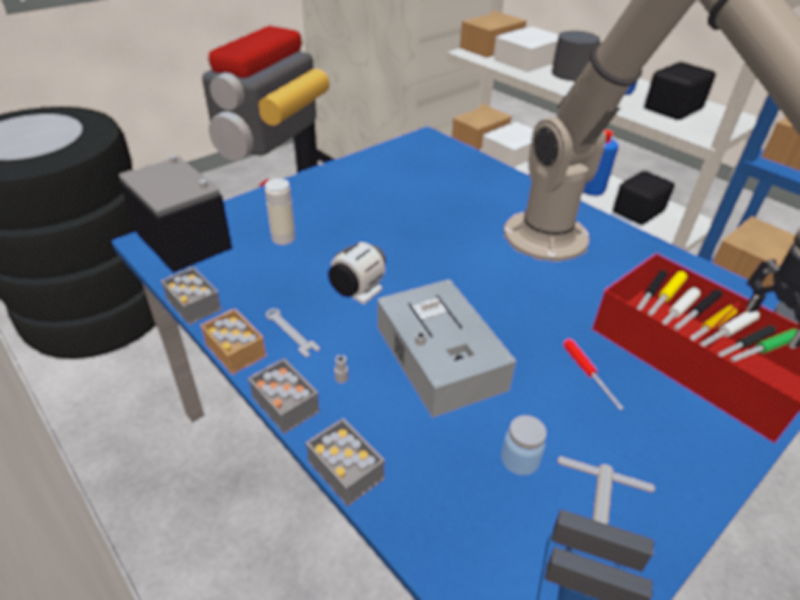

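View pics/side0b.png

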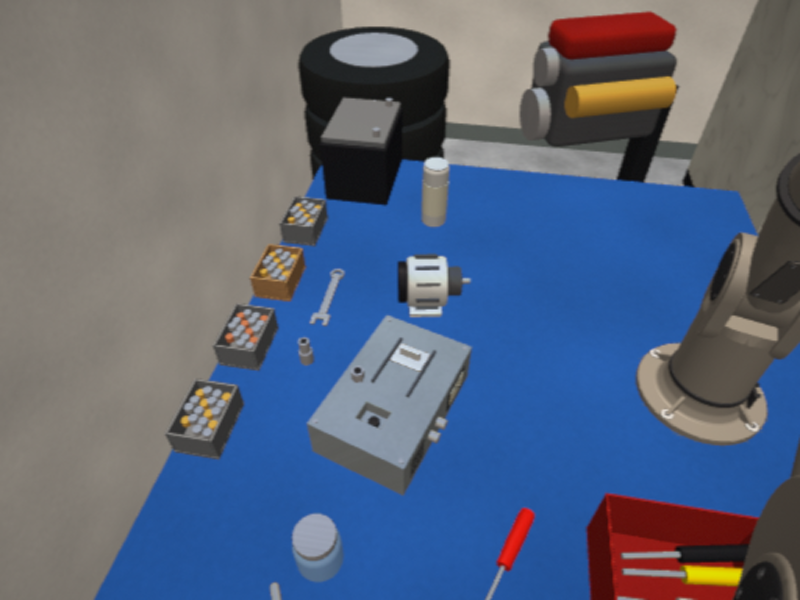

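The side view shows the charger's deck corners at about (388,318), (470,347), (405,475) and (311,424), the test well at (375,415), the nut at (357,374) and the guard at (410,357). The charger's +y points towards the camera. In the scene view, the deck is at (378,302), (452,281), (514,362), with the guard at (428,308).

```bash
cat >h.py <<'E'
from station import *
import numpy as np,cv2
from scipy.spatial.transform import Rotation as R
from scipy.optimize import least_squares
def rot(q): return R.from_quat(np.roll(q,-1))
def plane(p,uv,z):
    K=p["K"];d=np.array([(uv[0]-K[0,2])/K[0,0],-(uv[1]-K[1,2])/K[1,1],-1]);d=rot(p["attitude"]).apply(d)
    return p["origin"]+d*(z-p["origin"][2])/d[2]
def proj(p,P):
    c=rot(p["attitude"]).inv().apply(np.atleast_2d(P)-p["origin"]);K=p["K"]
    return np.c_[K[0,2]+K[0,0]*c[:,0]/-c[:,2],K[1,2]-K[1,1]*c[:,1]/-c[:,2]]
def c2w(s,P):
    P=np.atleast_2d(P);r=R.from_euler('z',s[2]);return r.apply(P)+[s[0],s[1],0]
E
python3 - <<'E'
from h import *
p=camera_params("side");s=camera_params("scene")
for n,uv in dict(pxny=(388,318),nxny=(470,347),nxpy=(405,474),pxpy=(311,423),).items(): print(n,plane(p,np.array(uv)*.64,.095).round(3))
for n,uv in dict(pxny=(378,302),nxny=(452,281),nxpy=(514,362)).items(): print('scene',n,plane(s,np.array(uv)*.64,.095).round(3))
C=.5*np.array([[.18,-.28,.19],[-.18,-.28,.19],[-.18,.28,.19],[.18,.28,.19]])
a=np.array([(388,318),(470,347),(405,474),(311,423)])*.64;b=np.array([(378,302),(452,281),(514,362)])*.64
f=lambda v:np.r_[(proj(p,c2w(v,C))-a).ravel(),(proj(s,c2w(v,C[:3]))-b).ravel()]
r=least_squares(f,[.65,.1,0],loss='soft_l1');print(r.x,f(r.x).round(1))
for n,u in dict(can=(435,225),alt=(425,310),jar=(318,575),sock=(306,362)).items(): print(n,plane(p,np.array(u)*.64,0).round(3))
for n,P in dict(lug=(0,-.065,.12),well=(0,-.065,.095),test=(0,.075,.078)).items(): print(n,c2w(r.x,P).round(3))
print(camera_params("wrist"),get_obs()['eef_pos'])
for n,q in(("side",p),("scene",s)):
    im=cv2.imread(f"pics/{n}0.png")
    u=proj(q,c2w(r.x,(0,-.04,.1)))[0].astype(int);h=55
    cv2.imwrite(f"pics/{n}c.png",cv2.resize(im[u[1]-h:u[1]+h,u[0]-h:u[0]+h],(550,550),interpolation=cv2.INTER_CUBIC));print(n,u-h)
E
```

```text
pxny [ 0.611 -0.001  0.095]
nxny [0.447 0.045 0.095]
nxpy [0.523 0.319 0.095]
pxpy [0.692 0.257 0.095]
scene pxny [0.621 0.002 0.095]
scene nxny [0.442 0.054 0.095]
scene nxpy [0.53  0.313 0.095]
[ 0.56913409  0.15557922 -0.30083517] [-0.5 -1.   1.7  1.1 -0.4 -1.4 -2.6  1.7  0.3 -1.8 -1.1 -0.8  2.  -0.3]
can [ 0.572 -0.441  0.   ]
alt [ 0.553 -0.128  0.   ]
jar [0.633 0.456 0.   ]
sock [0.771 0.061 0.   ]
lug [[0.55  0.093 0.12 ]]
well [[0.55  0.093 0.095]]
test [[0.591 0.227 0.078]]
{'K': array([[342.97022178,   0.        , 260.56181625],
       [  0.        , 342.97022178, 196.63714423],
       [  0.        ,   0.        ,   1.        ]]), 'origin': array([0.18021763, 0.65330681, 0.37136205]), 'attitude': array([ 0.81773341, -0.11777431, -0.07932004,  0.55780786])} [0.24631555 0.62789354 0.23043694]
side [204 179]
scene [223 146]
```

```bash
python3 -m jog '[{"x":-0.04,"y":-0.032,"z":-0.02},{"x":-0.08,"y":-0.064,"z":-0.02},{"x":-0.12,"y":-0.097,"z":-0.02},{"x":-0.16,"y":-0.13,"z":-0.02},{"x":-0.2,"y":-0.162,"z":-0.02},{"x":-0.24,"y":-0.194,"z":-0.02},{"x":-0.28,"y":-0.227,"z":-0.02,"az":-0.02},{"x":-0.32,"y":-0.26,"z":-0.02,"az":-0.04},{"x":-0.36,"y":-0.292,"z":-0.02,"az":-0.06},{"x":-0.4,"y":-0.324,"z":-0.02,"az":-0.08},{"x":-0.44,"y":-0.356,"z":-0.02,"az":-0.09},{"x":-0.478,"y":-0.387,"z":-0.02,"az":-0.09}]' 0 20
python3 - <<'E'
from h import *
import json
p=camera_params("wrist");im=read_camera("wrist")
cv2.imwrite("pics/w1.png",im[:,:,::-1]);cv2.imwrite("pics/w1b.png",cv2.resize(im[:,:,::-1],(800,600),interpolation=cv2.INTER_CUBIC))
json.dump({k:np.asarray(v).tolist() for k,v in p.items()},open("w1.json","w"));print(p['origin'],get_obs()['eef_pos'],rot(get_obs()['tool_rot']).as_matrix().round(3))
E
```

```text
[0.18021763 0.65330681 0.37136205] [0.24631396 0.62798166 0.23054613] [[-0.931  0.365 -0.   ]
 [ 0.365  0.931 -0.001]
 [-0.    -0.001 -1.   ]]validation failed for argument at $[0]...
```

View pics/w1b.png

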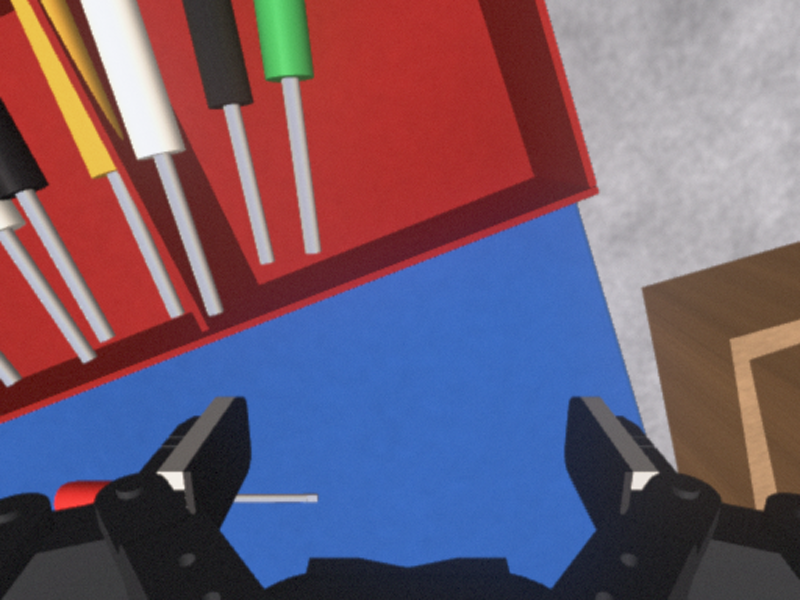

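The move was refused, so the arm has not moved. The wrist view shows only the toolbox. I'll retry with all six keys in each row.

```bash
python3 -m jog '[{"x":-0.04,"y":-0.032,"z":-0.02,"ax":0,"ay":0,"az":0},{"x":-0.08,"y":-0.064,"z":-0.02,"ax":0,"ay":0,"az":0},{"x":-0.12,"y":-0.097,"z":-0.02,"ax":0,"ay":0,"az":0},{"x":-0.16,"y":-0.13,"z":-0.02,"ax":0,"ay":0,"az":0},{"x":-0.2,"y":-0.162,"z":-0.02,"ax":0,"ay":0,"az":0},{"x":-0.24,"y":-0.194,"z":-0.02,"ax":0,"ay":0,"az":0},{"x":-0.28,"y":-0.227,"z":-0.02,"ax":0,"ay":0,"az":-0.02},{"x":-0.32,"y":-0.26,"z":-0.02,"ax":0,"ay":0,"az":-0.04},{"x":-0.36,"y":-0.292,"z":-0.02,"ax":0,"ay":0,"az":-0.06},{"x":-0.4,"y":-0.324,"z":-0.02,"ax":0,"ay":0,"az":-0.08},{"x":-0.44,"y":-0.356,"z":-0.02,"ax":0,"ay":0,"az":-0.09},{"x":-0.478,"y":-0.387,"z":-0.02,"ax":0,"ay":0,"az":-0.09}]' 0 20
python3 - <<'E'
from h import *
import json
p=camera_params("wrist");im=read_camera("wrist")
cv2.imwrite("pics/w2.png",im[:,:,::-1]);cv2.imwrite("pics/w2b.png",cv2.resize(im[:,:,::-1],(800,600),interpolation=cv2.INTER_CUBIC))
json.dump({k:np.asarray(v).tolist() for k,v in p.items()},open("w2.json","w"));print(p['origin'],get_obs()['eef_pos'],rot(get_obs()['tool_rot']).as_matrix().round(3))
E
```

```text
t: 1.35
eef_pos: [0.5416, 0.1078, 0.2513]
tool_rot: [-0.0, 0.141, 0.99, 0.0]
contact_force: [0.6, 1.1, -0.3]
gripper_width: 0.003
grasp_force: 0.0
[0.47333871 0.12682242 0.39228208] [0.54534891 0.09794138 0.25172601] [[-0.957  0.29   0.003]
 [ 0.29   0.957 -0.005]
 [-0.005 -0.004 -1.   ]]
```

View pics/w2b.png

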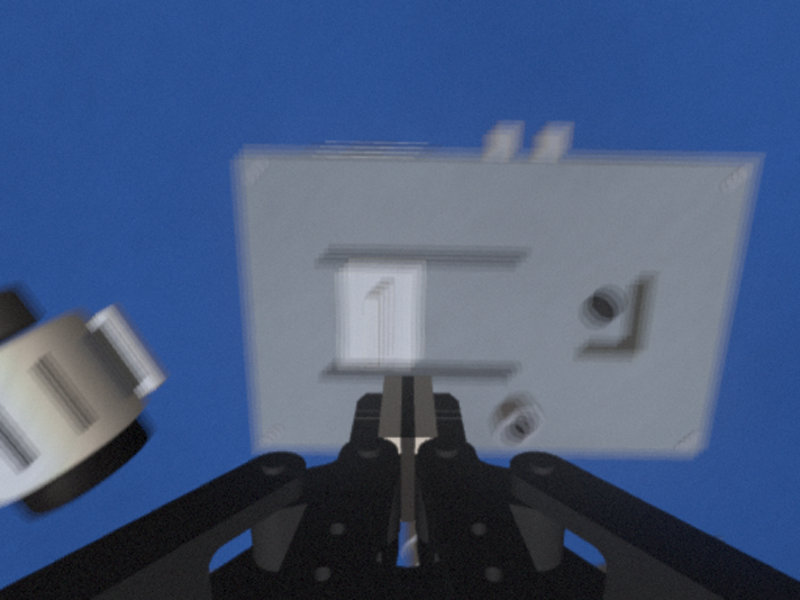

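The guard, lug, both rails, test well and nut are all visible, but blurred because the arm was still settling. I'll let it settle and retake.

```bash
python3 -m jog '[{"x":0,"y":0,"z":0,"ax":0,"ay":0,"az":0},{"x":0,"y":0,"z":0,"ax":0,"ay":0,"az":0},{"x":0,"y":0,"z":0,"ax":0,"ay":0,"az":0},{"x":0,"y":0,"z":0,"ax":0,"ay":0,"az":0},{"x":0,"y":0,"z":0,"ax":0,"ay":0,"az":0}]'
python3 - <<'E'
from h import *
import json
p=camera_params("wrist");im=read_camera("wrist")
cv2.imwrite("pics/w3.png",im[:,:,::-1]);cv2.imwrite("pics/w3b.png",cv2.resize(im[:,:,::-1],(800,600),interpolation=cv2.INTER_CUBIC))
json.dump({k:np.asarray(v).tolist() for k,v in p.items()},open("w3.json","w"));print(p['origin'],get_obs()['eef_pos'],rot(get_obs()['tool_rot']).as_matrix().round(3))
E
```

```text
t: 1.9
eef_pos: [0.5406, 0.1109, 0.2513]
tool_rot: [-0.0, 0.14, 0.99, 0.0]
contact_force: [0.2, 0.6, 0.5]
gripper_width: 0.0
grasp_force: 0.0
[0.47236859 0.12979392 0.39224922] [0.54071657 0.11058824 0.25133052] [[-0.96   0.278 -0.   ]
 [ 0.278  0.96   0.   ]
 [ 0.     0.    -1.   ]]
```

View pics/w3b.png

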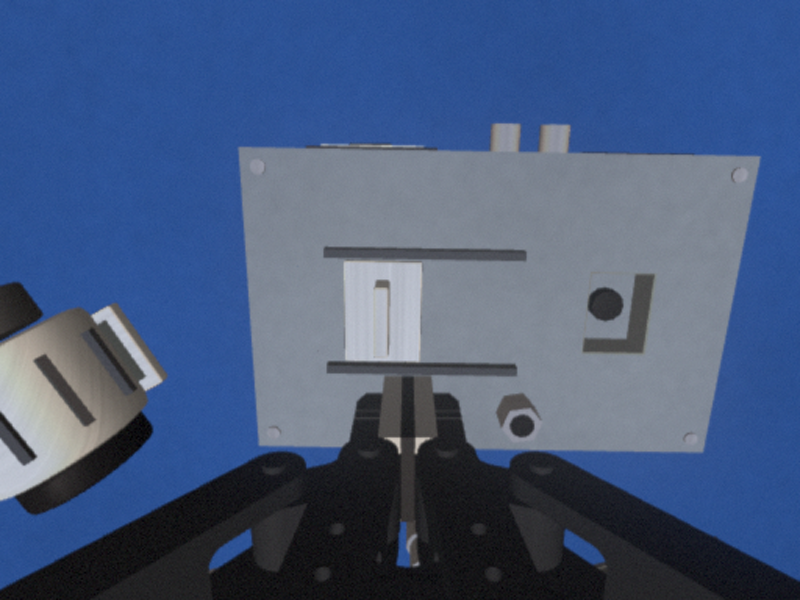

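This one is sharp. Deck corners are (240,148), (759,157), (704,452), (259,445). The guard plate runs (344,262)–(421,361), the lug top is around x 382, y 281–355, the test well mouth is at about (618,313) and the nut top is at (521,424).

```bash
python3 - <<'E'
from h import *
import json
p={k:np.array(v) for k,v in json.load(open("w3.json")).items()}
C=.5*np.array([[-.18,-.28,.19],[-.18,.28,.19],[.18,.28,.19],[.18,-.28,.19]])
a=np.array([(240,148),(759,157),(704,452),(259,445)])*.64
f=lambda v:(proj(p,c2w(v,C))-a).ravel()
r=least_squares(f,[.57,.155,-.28]);s=r.x;print(s,f(s).round(1))
def loc(uv,z):
    P=plane(p,np.array(uv)*.64,z)-[s[0],s[1],0];return (R.from_euler('z',-s[2]).apply(P)*1e3).round(1)
for n,(uv,z) in dict(plate=((382.5,311),.1),lug=((382,318),.12),lugtop=((382,284),.12),lugbot=((382,355),.12),rail1=((425,251),.102),rail2=((421,367),.102),nut=((521,424),.115),test=((618,313),.095),tbtn=((605,304),.078)).items(): print(n,loc(uv,z))
o=get_obs();print('tcp local',(R.from_euler('z',-s[2]).apply(o['eef_pos']-[s[0],s[1],0])*1e3).round(1))
tr=rot(o['tool_rot']).as_matrix();print('yaw err tool y vs charger y',np.arctan2(tr[1,1],tr[0,1])-np.pi/2-s[2])
# finger edges at tip
for uv in((381,376),(434,376)):print('tip',loc(uv,.2513))
E
```

```text
[ 0.57275616  0.15100256 -0.29832048] [-1.8 -0.7  2.2 -0.6  0.2  1.1 -0.6  1.4]
plate [ -1.8 -62.3 100. ]
lug [ -3.9 -61.7 120. ]
lugtop [-22.5 -61.7 120. ]
lugbot [ 17.2 -61.6 120. ]
rail1 [-37.1 -39.  102. ]
rail2 [ 31.4 -39.6 102. ]
nut [ 60.3  18.4 115. ]
test [-1.3 74.1 95. ]
tbtn [-1.9 72.5 78. ]
tcp local [-18.7 -48.  251.3]
yaw err tool y vs charger y 0.01611605433074903
tip [-28.  -56.2 251.3]
tip [-28.2 -41.1 251.3]
```

The fit holds: the rails, test well and nut land within 3 mm of where they should be. The guard is about 4 mm open, and the shut tip is about 15 mm thick. Next I'll lower the tip on the -y side of the lug.

```bash
python3 -m jog '[{"x":-0.006,"y":-0.015,"z":0,"ax":0,"ay":0,"az":0.016},{"x":-0.012,"y":-0.03,"z":0,"ax":0,"ay":0,"az":0.016},{"x":-0.0165,"y":-0.040,"z":0.01,"ax":0,"ay":0,"az":0.016},{"x":-0.0165,"y":-0.040,"z":0.03,"ax":0,"ay":0,"az":0.016},{"x":-0.0165,"y":-0.040,"z":0.05,"ax":0,"ay":0,"az":0.016},{"x":-0.0165,"y":-0.040,"z":0.07,"ax":0,"ay":0,"az":0.016},{"x":-0.0165,"y":-0.040,"z":0.09,"ax":0,"ay":0,"az":0.016},{"x":-0.0165,"y":-0.040,"z":0.105,"ax":0,"ay":0,"az":0.016},{"x":-0.0165,"y":-0.040,"z":0.12,"ax":0,"ay":0,"az":0.016},{"x":-0.0165,"y":-0.040,"z":0.13,"ax":0,"ay":0,"az":0.016},{"x":-0.0165,"y":-0.040,"z":0.138,"ax":0,"ay":0,"az":0.016},{"x":-0.0165,"y":-0.040,"z":0.142,"ax":0,"ay":0,"az":0.016}]'
cat >loc.py <<'E'
from h import *
s=[.57276,.15100,-.29832];o=get_obs();print(o['t'],'local mm',(R.from_euler('z',-s[2]).apply(o['eef_pos']-[s[0],s[1],0])*1e3).round(1),'Flocal',R.from_euler('z',-s[2]).apply(o['contact_force']).round(1))
E
python3 loc.py
```

```text
t: 3.15
eef_pos: [0.5454, 0.0663, 0.1085]
tool_rot: [-0.0, 0.15, 0.989, -0.0]
contact_force: [-0.6, -0.2, 0.3]
gripper_width: 0.001
grasp_force: 0.0
3.15 local mm [ -1.2 -89.  108.5] Flocal [-0.5 -0.4  0.3]
```

```bash
python3 -m jog '[{"x":0,"y":0.006,"z":0,"ax":0,"ay":0,"az":0},{"x":0,"y":0.011,"z":0,"ax":0,"ay":0,"az":0},{"x":0,"y":0.016,"z":0,"ax":0,"ay":0,"az":0},{"x":0,"y":0.021,"z":0,"ax":0,"ay":0,"az":0},{"x":0,"y":0.026,"z":0,"ax":0,"ay":0,"az":0},{"x":0,"y":0.031,"z":0,"ax":0,"ay":0,"az":0},{"x":0,"y":0.036,"z":0,"ax":0,"ay":0,"az":0},{"x":0,"y":0.041,"z":0,"ax":0,"ay":0,"az":0},{"x":0,"y":0.046,"z":0,"ax":0,"ay":0,"az":0},{"x":0,"y":0.051,"z":0,"ax":0,"ay":0,"az":0},{"x":0,"y":0.056,"z":0,"ax":0,"ay":0,"az":0},{"x":0,"y":0.057,"z":0,"ax":0,"ay":0,"az":0}]'
python3 loc.py
```

```text
t: 4.35
eef_pos: [0.5628, 0.1213, 0.1094]
tool_rot: [0.0, 0.149, 0.989, -0.0]
contact_force: [-1.2, -3.4, 4.9]
gripper_width: 0.001
grasp_force: 2.2
4.35 local mm [ -0.8 -31.3 109.4] Flocal [-0.1 -3.6  4.9]
```

```bash
python3 -m jog '[{"x":0,"y":0.001,"z":0,"ax":0,"ay":0,"az":0},{"x":0,"y":0.002,"z":0,"ax":0,"ay":0,"az":0},{"x":0,"y":0.003,"z":0,"ax":0,"ay":0,"az":0},{"x":0,"y":0.003,"z":0,"ax":0,"ay":0,"az":0}]'
python3 loc.py
```

```text
t: 4.75
eef_pos: [0.5629, 0.1216, 0.1094]
tool_rot: [-0.001, 0.15, 0.989, -0.001]
contact_force: [-1.4, -6.7, 5.6]
gripper_width: -0.005
grasp_force: 5.0
4.75 local mm [ -0.8 -31.  109.4] Flocal [ 0.7 -6.8  5.6]
```

```bash
python3 -m jog '[{"x":0,"y":-0.004,"z":0,"ax":0,"ay":0,"az":0},{"x":0,"y":-0.01,"z":0,"ax":0,"ay":0,"az":0},{"x":0,"y":-0.015,"z":-0.01,"ax":0,"ay":0,"az":0},{"x":0,"y":-0.02,"z":-0.03,"ax":0,"ay":0,"az":0},{"x":0.01,"y":-0.03,"z":-0.05,"ax":0,"ay":0,"az":0},{"x":0,"y":-0.037,"z":-0.07,"ax":0,"ay":0,"az":0},{"x":-0.02,"y":-0.037,"z":-0.08,"ax":0,"ay":0,"az":0},{"x":-0.04,"y":-0.037,"z":-0.08,"ax":0,"ay":0,"az":0},{"x":-0.045,"y":-0.037,"z":-0.08,"ax":0,"ay":0,"az":0},{"x":-0.045,"y":-0.037,"z":-0.08,"ax":0,"ay":0,"az":0},{"x":-0.045,"y":-0.037,"z":-0.08,"ax":0,"ay":0,"az":0},{"x":-0.045,"y":-0.037,"z":-0.08,"ax":0,"ay":0,"az":0}]'
python3 loc.py
python3 - <<'E'
from h import *
import json
p=camera_params("wrist");im=read_camera("wrist")
cv2.imwrite("pics/w4b.png",cv2.resize(im[:,:,::-1],(800,600),interpolation=cv2.INTER_CUBIC))
json.dump({k:np.asarray(v).tolist() for k,v in p.items()},open("w4.json","w"))
E
```

```text
t: 5.95
eef_pos: [0.5944, 0.0758, 0.189]
tool_rot: [-0.001, 0.149, 0.989, 0.0]
contact_force: [-0.1, -0.7, -0.5]
gripper_width: -0.003
grasp_force: 0.0
5.95 local mm [ 42.8 -65.5 189. ] Flocal [ 0.1 -0.7 -0.5]
```

View pics/w4b.png

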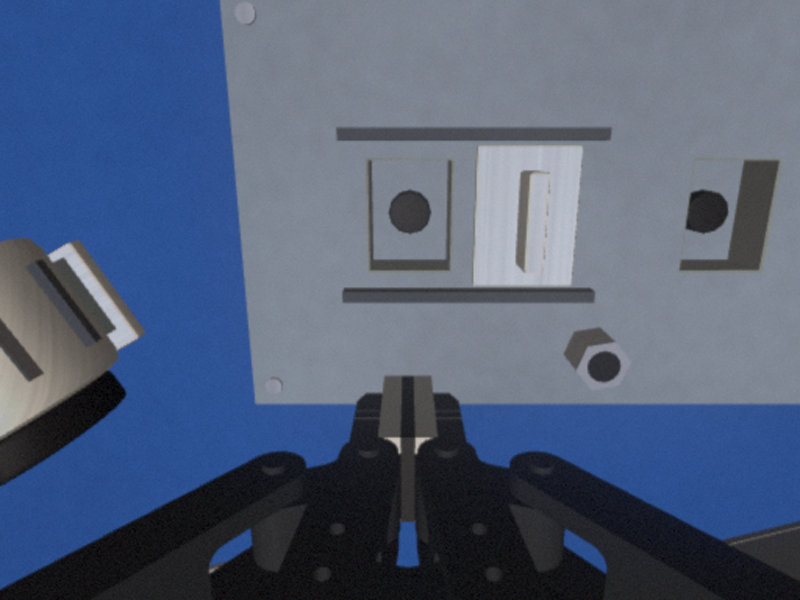

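The guard is open and the reset well is fully uncovered. Its mouth runs (368,159)–(452,270), with the button at (410,212). The plate spans (475..580,146..287) and the lug top is around (538,222).

```bash
python3 - <<'E'
from h import *
import json
p={k:np.array(v) for k,v in json.load(open("w4.json")).items()};s=[.57276,.15100,-.29832]
def loc(uv,z):
    P=plane(p,np.array(uv)*.64,z)-[s[0],s[1],0];return (R.from_euler('z',-s[2]).apply(P)*1e3).round(1)
for n,(uv,z) in dict(w00=((368,159),.095),w11=((451,270),.095),w10=((370,270),.095),btn=((410,212),.078),pl=((478,146),.1),pr=((582,146),.1),pbl=((473,286),.1),pbr=((573,286),.1),lugpx=((548,172),.12),lugb=((533,272),.12),test=((706,212),.078)).items(): print(n,loc(uv,z))
E
python3 loc.py
```

```text
w00 [-24.7 -82.7  95. ]
w11 [ 23.3 -46.6  95. ]
w10 [ 23.2 -82.9  95. ]
btn [ -0.6 -64.9  78. ]
pl [-29.9 -37.1 100. ]
pr [-29.8   5.7 100. ]
pbl [ 29.4 -37.1 100. ]
pbr [ 29.4   7.1 100. ]
lugpx [-20.2 -12.6 120. ]
lugb [ 18.7 -15.8 120. ]
test [-0.5 72.9 78. ]
6.0 local mm [ 42.9 -65.5 189. ] Flocal [-1.2  0.4  0.2]
```

```bash
python3 -m jog '[{"x":0.02,"y":0.0005,"z":0,"ax":0,"ay":0,"az":0},{"x":0.0435,"y":0.0005,"z":0.005,"ax":0,"ay":0,"az":0},{"x":0.0435,"y":0.0005,"z":0.02,"ax":0,"ay":0,"az":0},{"x":0.0435,"y":0.0005,"z":0.04,"ax":0,"ay":0,"az":0},{"x":0.0435,"y":0.0005,"z":0.06,"ax":0,"ay":0,"az":0},{"x":0.0435,"y":0.0005,"z":0.075,"ax":0,"ay":0,"az":0},{"x":0.0435,"y":0.0005,"z":0.085,"ax":0,"ay":0,"az":0},{"x":0.0435,"y":0.0005,"z":0.092,"ax":0,"ay":0,"az":0},{"x":0.0435,"y":0.0005,"z":0.098,"ax":0,"ay":0,"az":0},{"x":0.0435,"y":0.0005,"z":0.103,"ax":0,"ay":0,"az":0},{"x":0.0435,"y":0.0005,"z":0.106,"ax":0,"ay":0,"az":0},{"x":0.0435,"y":0.0005,"z":0.107,"ax":0,"ay":0,"az":0}]'
python3 loc.py
```

```text
t: 7.2
eef_pos: [0.5541, 0.0887, 0.0822]
tool_rot: [0.0, 0.149, 0.989, 0.0]
contact_force: [0.0, 0.2, 0.7]
gripper_width: 0.0
grasp_force: 0.0
7.2 local mm [  0.5 -65.1  82.2] Flocal [-0.   0.2  0.7]
```

```bash
python3 -m jog '[{"x":0,"y":0,"z":0.002,"ax":0,"ay":0,"az":0},{"x":0,"y":0,"z":0.004,"ax":0,"ay":0,"az":0},{"x":0,"y":0,"z":0.006,"ax":0,"ay":0,"az":0},{"x":0,"y":0,"z":0.007,"ax":0,"ay":0,"az":0},{"x":0,"y":0,"z":0.008,"ax":0,"ay":0,"az":0},{"x":0,"y":0,"z":0.009,"ax":0,"ay":0,"az":0},{"x":0,"y":0,"z":0.010,"ax":0,"ay":0,"az":0},{"x":0,"y":0,"z":0.010,"ax":0,"ay":0,"az":0}]'
python3 loc.py
```

```text
t: 8.0
eef_pos: [0.5543, 0.0887, 0.073]
tool_rot: [0.0, 0.149, 0.989, 0.0]
contact_force: [-2.4, -0.4, 9.9]
gripper_width: 0.004
grasp_force: 4.9
8.0 local mm [  0.7 -65.   73. ] Flocal [-2.1 -1.1  9.9]
```

The button is at its stop, with z at 73 mm and about 10 N. I'll hold it there.

```bash
python3 -m jog '[{"x":0,"y":0,"z":0.0005,"ax":0,"ay":0,"az":0},{"x":0,"y":0,"z":0.0005,"ax":0,"ay":0,"az":0},{"x":0,"y":0,"z":0.0005,"ax":0,"ay":0,"az":0},{"x":0,"y":0,"z":0.0005,"ax":0,"ay":0,"az":0},{"x":0,"y":0,"z":0.0005,"ax":0,"ay":0,"az":0},{"x":0,"y":0,"z":0.0005,"ax":0,"ay":0,"az":0},{"x":0,"y":0,"z":0.0005,"ax":0,"ay":0,"az":0},{"x":0,"y":0,"z":0.0005,"ax":0,"ay":0,"az":0},{"x":0,"y":0,"z":0.0005,"ax":0,"ay":0,"az":0},{"x":0,"y":0,"z":0.0005,"ax":0,"ay":0,"az":0},{"x":0,"y":0,"z":0.0005,"ax":0,"ay":0,"az":0},{"x":0,"y":0,"z":0.0005,"ax":0,"ay":0,"az":0}]'
python3 loc.py
```

```text
t: 9.2
eef_pos: [0.5543, 0.0887, 0.0729]
tool_rot: [0.0, 0.149, 0.989, 0.0]
contact_force: [-3.5, -0.7, 14.2]
gripper_width: -0.0
grasp_force: 7.0
9.2 local mm [  0.7 -64.9  72.9] Flocal [-3.2 -1.7 14.2]
```

```bash
python3 -m jog '[{"x":0,"y":0,"z":-0.008,"ax":0,"ay":0,"az":0},{"x":0,"y":0,"z":-0.02,"ax":0,"ay":0,"az":0},{"x":0,"y":0,"z":-0.04,"ax":0,"ay":0,"az":0},{"x":0,"y":0,"z":-0.06,"ax":0,"ay":0,"az":0},{"x":0,"y":0,"z":-0.073,"ax":0,"ay":0,"az":0},{"x":0,"y":0.02,"z":-0.075,"ax":0,"ay":0,"az":0},{"x":0,"y":0.04,"z":-0.075,"ax":0,"ay":0,"az":0},{"x":0,"y":0.06,"z":-0.075,"ax":0,"ay":0,"az":0},{"x":0,"y":0.075,"z":-0.075,"ax":0,"ay":0,"az":0},{"x":0,"y":0.08,"z":-0.075,"ax":0,"ay":0,"az":0},{"x":0,"y":0.08,"z":-0.075,"ax":0,"ay":0,"az":0}]'
python3 loc.py
```

```text
t: 10.3
eef_pos: [0.5775, 0.166, 0.1462]
tool_rot: [-0.0, 0.149, 0.989, -0.0]
contact_force: [-0.6, -0.9, 0.1]
gripper_width: -0.002
grasp_force: 0.0
10.3 local mm [1.000e-01 1.570e+01 1.462e+02] Flocal [-0.3 -1.1  0.1]
```

```bash
python3 -m jog '[{"x":0,"y":0,"z":0.01,"ax":0,"ay":0,"az":0},{"x":0,"y":0,"z":0.02,"ax":0,"ay":0,"az":0},{"x":0,"y":0,"z":0.03,"ax":0,"ay":0,"az":0},{"x":0,"y":0,"z":0.036,"ax":0,"ay":0,"az":0},{"x":0,"y":0,"z":0.038,"ax":0,"ay":0,"az":0},{"x":0,"y":0,"z":0.038,"ax":0,"ay":0,"az":0}]'
python3 loc.py
```

```text
t: 10.9
eef_pos: [0.5775, 0.1648, 0.1083]
tool_rot: [-0.0, 0.149, 0.989, -0.0]
contact_force: [0.3, -0.8, 0.0]
gripper_width: 0.002
grasp_force: 0.0
10.9 local mm [  0.4  14.6 108.3] Flocal [ 0.5 -0.7  0. ]
```

```bash
python3 -m jog '[{"x":0,"y":-0.008,"z":0,"ax":0,"ay":0,"az":0},{"x":0,"y":-0.013,"z":0,"ax":0,"ay":0,"az":0},{"x":0,"y":-0.018,"z":0,"ax":0,"ay":0,"az":0},{"x":0,"y":-0.023,"z":0,"ax":0,"ay":0,"az":0},{"x":0,"y":-0.028,"z":0,"ax":0,"ay":0,"az":0},{"x":0,"y":-0.033,"z":0,"ax":0,"ay":0,"az":0},{"x":0,"y":-0.038,"z":0,"ax":0,"ay":0,"az":0},{"x":0,"y":-0.043,"z":0,"ax":0,"ay":0,"az":0},{"x":0,"y":-0.048,"z":0,"ax":0,"ay":0,"az":0},{"x":0,"y":-0.053,"z":0,"ax":0,"ay":0,"az":0},{"x":0,"y":-0.058,"z":0,"ax":0,"ay":0,"az":0},{"x":0,"y":-0.061,"z":0,"ax":0,"ay":0,"az":0}]'
python3 loc.py
python3 -m jog '[{"x":0,"y":-0.001,"z":0,"ax":0,"ay":0,"az":0},{"x":0,"y":-0.002,"z":0,"ax":0,"ay":0,"az":0},{"x":0,"y":-0.003,"z":0,"ax":0,"ay":0,"az":0},{"x":0,"y":-0.003,"z":0,"ax":0,"ay":0,"az":0}]'
python3 loc.py
```

```text
t: 12.1
eef_pos: [0.5597, 0.1062, 0.1089]
tool_rot: [0.0, 0.15, 0.989, -0.0]
contact_force: [1.5, 2.0, 3.5]
gripper_width: -0.004
grasp_force: 1.5
12.1 local mm [  0.7 -46.7 108.9] Flocal [0.8 2.4 3.5]
t: 12.5
eef_pos: [0.5594, 0.1053, 0.1091]
tool_rot: [0.001, 0.149, 0.989, 0.001]
contact_force: [3.3, 4.3, 2.8]
gripper_width: -0.0
grasp_force: 2.8
12.5 local mm [  0.7 -47.6 109.1] Flocal [1.9 5.1 2.8]
```

```bash
python3 -m jog '[{"x":0,"y":-0.001,"z":0,"ax":0,"ay":0,"az":0},{"x":0,"y":-0.002,"z":0,"ax":0,"ay":0,"az":0},{"x":0,"y":-0.002,"z":0,"ax":0,"ay":0,"az":0}]'
python3 loc.py
```

```text
t: 12.8
eef_pos: [0.5593, 0.105, 0.1092]
tool_rot: [0.001, 0.148, 0.989, 0.002]
contact_force: [4.0, 7.9, 0.4]
gripper_width: 0.004
grasp_force: 4.3
12.8 local mm [  0.7 -47.9 109.2] Flocal [1.5 8.8 0.4]
```

The tip has stalled at about 9 N, so the guard is at its shut stop. I'll back off, rise and check.

```bash
python3 -m jog '[{"x":0,"y":0.005,"z":0,"ax":0,"ay":0,"az":0},{"x":0,"y":0.012,"z":0,"ax":0,"ay":0,"az":0},{"x":0,"y":0.015,"z":-0.01,"ax":0,"ay":0,"az":0},{"x":0,"y":0.015,"z":-0.04,"ax":0,"ay":0,"az":0},{"x":0,"y":0.015,"z":-0.08,"ax":0,"ay":0,"az":0},{"x":-0.01,"y":0.015,"z":-0.12,"ax":0,"ay":0,"az":0},{"x":-0.02,"y":0.015,"z":-0.145,"ax":0,"ay":0,"az":0},{"x":-0.02,"y":0.015,"z":-0.145,"ax":0,"ay":0,"az":0},{"x":-0.02,"y":0.015,"z":-0.145,"ax":0,"ay":0,"az":0},{"x":-0.02,"y":0.015,"z":-0.145,"ax":0,"ay":0,"az":0},{"x":-0.02,"y":0.015,"z":-0.145,"ax":0,"ay":0,"az":0},{"x":-0.02,"y":0.015,"z":-0.145,"ax":0,"ay":0,"az":0}]'
python3 loc.py
python3 - <<'E'
from h import *
import json
p=camera_params("wrist");im=read_camera("wrist")
cv2.imwrite("pics/w5b.png",cv2.resize(im[:,:,::-1],(800,600),interpolation=cv2.INTER_CUBIC))
json.dump({k:np.asarray(v).tolist() for k,v in p.items()},open("w5.json","w"))
E
```

```text
t: 14.0
eef_pos: [0.581, 0.1104, 0.2528]
tool_rot: [-0.001, 0.149, 0.989, -0.0]
contact_force: [0.4, -0.6, -0.1]
gripper_width: 0.002
grasp_force: 0.0
14.0 local mm [ 19.8 -36.4 252.8] Flocal [ 0.6 -0.4 -0.1]
```

View pics/w5b.png

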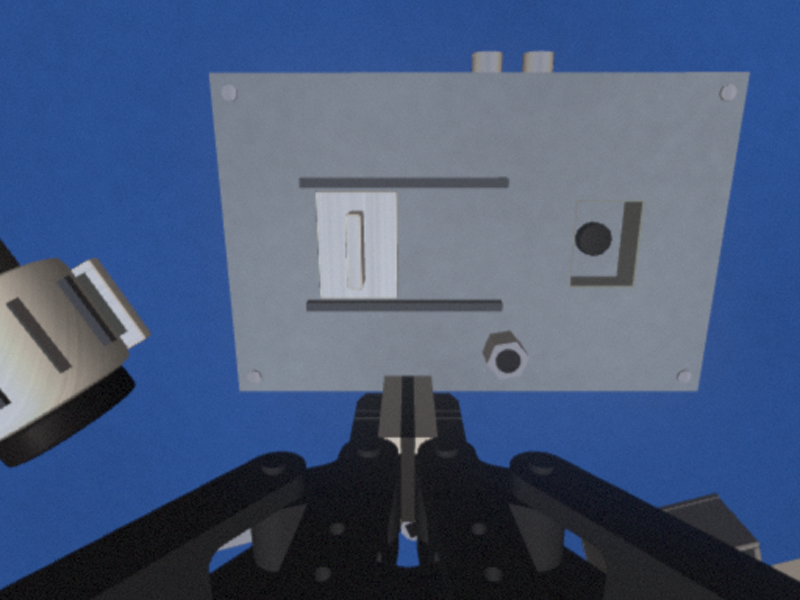

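The guard covers the well, with its plate at (316,192)–(397,299). The test well mouth spans roughly (575,201)–(632,286), and the nut and alternator look undisturbed. I'll check the guard position numerically.

```bash
python3 - <<'E'
from h import *
import json
p={k:np.array(v) for k,v in json.load(open("w5.json")).items()};s=[.57276,.15100,-.29832]
def loc(uv,z):
    P=plane(p,np.array(uv)*.64,z)-[s[0],s[1],0];return (R.from_euler('z',-s[2]).apply(P)*1e3).round(1)
for n,(uv,z) in dict(pl=((316,192),.1),pr=((397,192),.1),pbl=((319,299),.1),pbr=((397,299),.1),lug=((356,250),.12),t=((642,202),.095),tb=((632,286),.095),c0=((210,73),.095),c1=((748,73),.095),c2=((697,391),.095),c3=((240,391),.095),nut=((508,361),.115)).items(): print(n,loc(uv,z))
E
```

```text
pl [-29.9 -86.2 100. ]
pr [-29.8 -42.7 100. ]
pbl [ 29.7 -87.4 100. ]
pbr [ 29.8 -43.1 100. ]
lug [ -1.9 -63.6 120. ]
t [-23.9  91.7  95. ]
tb [23.6 91.7 95. ]
c0 [ -89.7 -138.8   95. ]
c1 [-89.3 138.3  95. ]
c2 [ 89.3 138.8  95. ]
c3 [  89.1 -139.1   95. ]
nut [ 61.6  19.  115. ]
```

The guard centre is at -64.9 mm, so it is shut. The charger and nut haven't moved, and the tool is clear.

```bash
python3 -c "
from station import *
print(hand_in())"
```

```text
the job is handed in; nothing more can be done
None
```

The guard was opened, the reset button was held at its stop for over a second and let up, and the guard was pushed shut again. The charger, nut and test button appear undisturbed in the last picture, the arm is clear, and the job is handed in at about 14 s; no verdict was returned.

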